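Separate polished parts from polishing balls on a bar grate

ROBOT

A 6-joint arm with a two-finger parallel gripper is mounted at the origin on the work surface. World frame = base frame: x ahead of the robot, y to its left, z up, the work surface at z = 0. Lengths are in mm, angles in rad, forces in N, time in s.
With the tool pointing down it reaches from about 425 to 925 mm from the base axis. Payload 12.5 kg.
Tool frame: the origin (TCP) lies midway between the tips of the shut fingers; the grasp point (between the pads) lies 19 mm behind it; z points along the fingers, y is the direction in which the jaws open and shut (so a half turn about z gives the same grasp; the last joint's range is limited). The gripper opens to 85 mm and grips with 20 to 120 N. Pads are 22 mm wide; open, the fingers measure 114 mm over their backs; the gripper's body (76 mm by 85 mm) begins 54 mm behind the grasp point. The pads swing forward as they close: fully open they stand 13 mm farther back than shut.
Start: joints at [1.028, 0.491, 1.559, -0, 1.092, -0.106], TCP at [264.387, 566.343, 231.327] pointing down, gripper open.
Joint ranges: [-3.1, 3.1], [-0.84, 2.19], [0.05, 2.79], [-1.13, 4.28], [0.06, 2.93], [-2.69, 2.69]. Speed limits (rad/s): [2.22, 2.22, 2.79, 3.14, 3.14, 3.14].

INTERFACE

Orientations are given as a 3x3 rotation matrix whose columns are the frame's x, y, z axes.
In Python, from station import * gives the robot as it stands. The module is installed in compiled form; this text tells all that it offers.
- The arm moves only by the shell command python3 -m inch 'ROWS' [FORCE]. ROWS is text: rows parted by semicolons, each of 5 numbers parted by spaces: the finger opening in m, from 0 to 0.0854, then the shift along the tool's x, y, z in m, then the turn about the tool's z in degrees. In form: claw tx ty tz yaw; .... A call has 1 to 12 rows; each row is the pose to reach, as a shift and turn from the pose commanded when the call began, along the tool's axes at that moment; what a row does not reach only later rows make up. A row lasts 1/10 s, in which the tool goes at most 50 mm and 8.59 degrees, less where a joint would pass 70% of its speed; a pose out of reach is approached as far as the arm can. A call with a gripper value outside its range is refused whole. The fingers move at their own pace and stop on an object; FORCE is the grip in N (left out, the last holds). Time passes only in rows, so rows that repeat a pose let the fingers close. It gives the time, the measured TCP pose, the force and the opening at its end, in the units of the state.
- get_obs(): the state, without advancing time (a new reading comes with each control period).
- capture(name): name is "scene" or "top" or "wrist"; returns a dict with "img" (420x560x3 uint8, blue, green, red), "depth" (420x560 float32, mm along the optical axis (not along the pixel's ray), 0 where there is no reading), "mtx" (3x3 intrinsics, pixels), "view" (4x4, takes a point from world to camera coordinates). Camera axes: x right, y down, z forward; pixel columns grow to the right and rows downward; lengths in mm; the calibration is good to about 2 mm. A picture is of the moment at which its call begins.
- hand_in(): hands the job in, once; it reports no verdict.
The state is a dict: "time_s": time; "joints": joint angles; "qd": joint speeds; "joint_torque": joint torques, N m; "tool_pos": TCP position; "eef_rot": TCP orientation; "contact_force": force on the tool from outside, world axes, zero at the start; "moment": the same for the moment, N m; "finger_gap": finger opening in mm.
Only numpy, scipy, OpenCV 4.12 (cv2) and the standard library are available. Lean on these libraries where they do the work, as an engineer would, in place of code of your own. Each camera call takes 0.05 s, during which the arm holds its last target.

TASK

Push the red lever to tip the pan so that everything in it goes onto the bar grate: the white balls fall through into the catch box and the two workpieces stay on top. Push the lever back until the pan is at rest again, and only then pick the workpieces off the grate and set them down flat, without dropping them, the brass one in the blue tray and the steel one in the green tray. Leave the other things on the bench where they are.

Things in the scene. Friction and masses are not known exactly. Their poses are not given: they have to be found in the camera images.
- station: separating station, fixed and level on the bench: base plate 250 x 370 with a grey tipping pan next to a bar grate. Origin on the bench below the middle of the pan's pouring lip, z up. At rest the pan lies at y 0 to 145, x -94 to 94, walls up to 145 above the bench; it pours towards -y, onto the grate. (sizes in mm)
- grate (a point): middle of the grate's bar tops, 78 above the bench; axes as the station. Seven smooth round bars, 6 thick, along y, spaced 24, covering x -92 to 92, y -95 to 95 and sloping 0.17 rad down towards -y (tops 94 above the bench at the pan, 61 at the end wall), over an open catch box. Side borders (x = +-95) rise 8 above the bars, the end wall (y = -97) about 48. (sizes in mm)
- pan (a joint): tilt of the grey pan about a level hinge along the station's x axis at its pouring lip (y = 0, 100 above the bench). 0 = at rest (floor leaning 0.12 rad back, away from the grate), grows as the rear of the pan rises; stop at 0.95. It stays where it is left (friction), also when empty; about 7 N at the lever tips the loaded pan. What is in it slides out between about 0.3 and 0.8; tip it to the stop. (lengths in mm, joint in rad)
- lever_grip (a point): middle of the red cross-bar (18 in diameter, 56 long, along the station's x axis) on top of the pan's lever, 125 from the hinge axis. The lever is fixed to the pan on the robot's side, in the plane x = -126 of the station: at rest it leans 0.45 rad from upright towards +y of the station; pushing it towards -y tips the pan (at the stop it leans 0.50 rad towards -y), pushing it towards +y levels the pan. (sizes in mm)
- pan_hinge (a point): point on the hinge axis of the pan in the lever's plane (station x = -126, y = 0, 100 above the bench) (sizes in mm)
- brass_part: brass disc-shaped workpiece with a dark centre mark, 52 in diameter, 28 high, about 0.2 kg; starts in the pan; polished, slides easily on pan and bars, usually down to the end wall. Origin at the centre of its underside, z along its axis. (sizes in mm)
- steel_part: steel disc-shaped workpiece with a dark band and four dots on top, 52 in diameter, 28 high, about 0.2 kg; starts in the pan; polished, slides easily on pan and bars, usually down to the end wall. Origin at the centre of its underside, z along its axis. (sizes in mm)
- blue_tray: blue open tray fixed to the bench, 130 x 130, 26 high, walls 4; inner floor 4 above the bench. Origin under its centre. (sizes in mm)
- green_tray: green open tray fixed to the bench, same sizes as the blue one. Origin under its centre. (sizes in mm)
- ball0_center (a point): centre of a white ceramic polishing ball, 14 in diameter, that starts in the pan and fits between the bars (sizes in mm)
- ball1_center (a point): centre of a white ceramic polishing ball, 14 in diameter, that starts in the pan and fits between the bars (sizes in mm)
- ball2_center (a point): centre of a white ceramic polishing ball, 14 in diameter, that starts in the pan and fits between the bars (sizes in mm)
- ball3_center (a point): centre of a white ceramic polishing ball, 14 in diameter, that starts in the pan and fits between the bars (sizes in mm)
- ball4_center (a point): centre of a white ceramic polishing ball, 14 in diameter, that starts in the pan and fits between the bars (sizes in mm)
- compound_bar: brick-red bar of polishing compound, 80 x 32 x 26; bystander, origin at its underside (sizes in mm)
- paste_jar: white jar with a green lid, 60 across, 60 high; bystander, origin at its underside (sizes in mm)
- bottle: green bottle, 56 across, 140 high; bystander, origin at its underside (sizes in mm)
- brush: hand brush lying flat; bystander, origin at its underside (sizes in mm)
- felt_cone: pale felt polishing cone, 48 across, 60 high; bystander, origin at its underside (sizes in mm)
Mind the look-alikes: they are no part of the job. Of the things that look like the brass_part, the middle-sized one is meant. Several things have the shape of the steel_part; the one meant has the colours described above.

How it is judged:
By the outcome, as a careful person would: the job done as asked, in the order asked, and still so for the second after the job is handed in, with the robot touching nothing.
It also fails if it takes over 69 s, if anything falls off the work surface, if the arm or the gripper's body presses on something with over 40 N, if the wrist force passes 120 N, or if a joint passes its speed limit or range.

## Working session

There is one attempt and no reset: what is moved stays moved. The work goes in short steps, Python scripts to look and compute and a shell command to move; the robot and the scene stay as the last step left them, time stands still between calls to the robot, and variables do not carry over. Pictures are saved under pics/ and viewed, and the job is handed in when it is done.

```bash
mkdir -p pics; python3 - <<'E'
from station import *
import cv2,numpy as np
o=get_obs();print(o)
for n in("scene","top","wrist"):
    c=capture(n);cv2.imwrite(f"pics/{n}0.png",c["img"]);np.savez(f"pics/{n}0.npz",**c)
    print(n,c["mtx"].round(1).tolist(),c["view"].round(3).tolist())
E
```

```text
{'time_s': 0.0, 'joints': array([ 1.02841215e+00,  4.91554410e-01,  1.55947277e+00, -1.10675994e-05,
        1.09170500e+00, -1.05612645e-01]), 'qd': array([ 0.00024346,  0.00036419, -0.00150623, -0.00125364,  0.00043083,
       -0.00045549]), 'joint_torque': array([ 7.62498676e-04, -6.18428349e+01, -2.61613512e+01, -4.76637695e-05,
        3.77627832e-03,  1.08307400e-06]), 'tool_pos': array([264.25025898, 566.12611961, 230.7229097 ]), 'eef_rot': array([[-9.06124205e-01,  4.23011334e-01, -5.79790760e-04],
       [ 4.23011717e-01,  9.06123681e-01, -9.81056079e-04],
       [ 1.10364297e-04, -1.13421694e-03, -9.99999351e-01]]), 'contact_force': array([ 0.02145438, -0.45128701,  1.21554904]), 'moment': array([0.04935014, 0.0050743 , 0.00427474]), 'finger_gap': 85.71493910550389}
scene [[463.0, 0.0, 282.5], [0.0, 463.0, 211.7], [0.0, 0.0, 1.0]] [[0.417, 0.909, 0.001, -269.773], [0.703, -0.321, -0.634, -263.551], [-0.576, 0.265, -0.773, 1610.509], [0.0, 0.0, 0.0, 1.0]]
top [[493.2, 0.0, 283.0], [0.0, 493.2, 212.3], [0.0, 0.0, 1.0]] [[0.013, -1.0, -0.003, 56.937], [-0.99, -0.013, -0.139, 570.468], [0.139, 0.005, -0.99, 1170.766], [0.0, 0.0, 0.0, 1.0]]
wrist [[357.2, 0.0, 280.9], [0.0, 357.2, 204.4], [0.0, 0.0, 1.0]] [[0.423, 0.906, -0.001, -624.33], [0.864, -0.403, 0.302, -41.086], [0.274, -0.129, -0.953, 379.931], [0.0, 0.0, 0.0, 1.0]]
```

View pics/scene0.png

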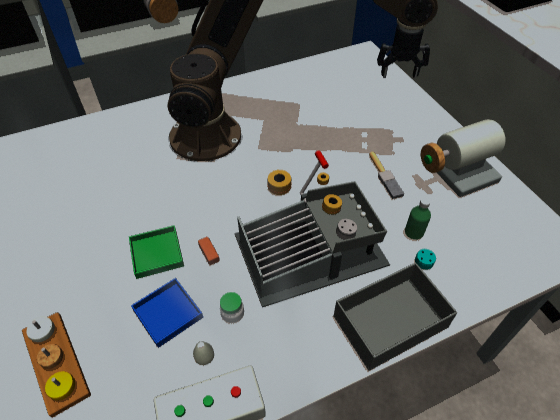

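View pics/top0.png

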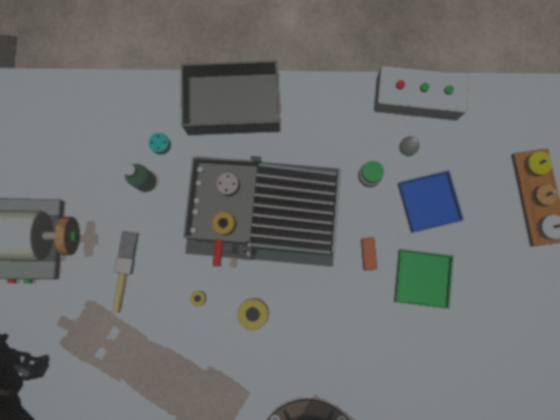

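View pics/wrist0.png

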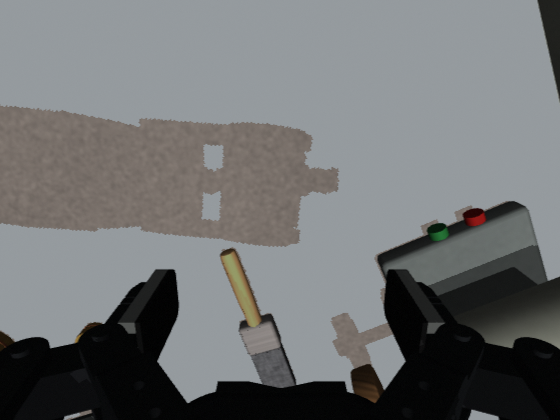

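Brass candidates in top: (223,223) in the pan, (252,314) large on the bench, (198,298) small on the bench. Steel candidates: (227,183) in the pan, (159,143) teal on the bench. The choice is the two in the pan. I'll check that in a close crop.

```bash
cat > h.py <<'E'
import cv2,numpy as np
def load(n): return dict(np.load(f"pics/{n}.npz"))
def dep(c,u,v,d=None):
    if d is None: d=c["depth"][int(round(v)),int(round(u))]
    p=np.linalg.inv(c["mtx"])@[u,v,1]*d
    return (np.linalg.inv(c["view"])@[*p,1])[:3]
def onz(c,u,v,z):
    iv=np.linalg.inv(c["view"]);o=iv[:3,3];r=iv[:3,:3]@np.linalg.inv(c["mtx"])@[u,v,1]
    return o+r*(z-o[2])/r[2]
def cloud(c):
    d=c["depth"];h,w=d.shape;u,v=np.meshgrid(np.arange(w),np.arange(h))
    p=np.stack([u*d,v*d,d],-1)@np.linalg.inv(c["mtx"]).T
    iv=np.linalg.inv(c["view"]);P=p@iv[:3,:3].T+iv[:3,3];P[d<=0]=np.nan;return P
def proj(c,p):
    q=c["view"]@[*p,1];q=c["mtx"]@q[:3];return q[:2]/q[2]
E
python3 - <<'E'
from h import *
t=load("top0");s=load("scene0")
a=cv2.resize(t["img"][130:290,140:360],None,fx=3.5,fy=3.5,interpolation=2);cv2.imwrite("pics/ct.png",a)
b=cv2.resize(s["img"][140:300,230:400],None,fx=3.5,fy=3.5,interpolation=2);cv2.imwrite("pics/cs.png",b)
for c in(t,s):
    P=cloud(c);hsv=cv2.cvtColor(c["img"],cv2.COLOR_BGR2HSV)
    m=((hsv[...,0]<5)|(hsv[...,0]>175))&(hsv[...,1]>190)&(hsv[...,2]>90)&(P[...,2]>170)
    q=P[m];print("red",len(q),np.nanmedian(q,0),np.nanmin(q,0),np.nanmax(q,0))
    for nm,lo,hi in(("blue",105,130),("green",50,70)):
        m=((hsv[...,0]>lo)&(hsv[...,0]<hi)&(hsv[...,1]>150)&(P[...,2]<32)&(P[...,2]>-5)&(P[...,1]<0)).astype(np.uint8)
        n,l,st,_=cv2.connectedComponentsWithStats(m);i=1+st[1:,4].argmax();q=P[l==i];q=q[~np.isnan(q[:,0])]
        print(nm,len(q),cv2.minAreaRect(q[:,:2].astype(np.float32)))
    # station points high
    m=(P[...,2]>125)&(P[...,2]<160)&(P[...,0]>350)&(P[...,0]<800)&(abs(P[...,1]-100)<250)
    q=P[m];print(len(q),cv2.minAreaRect(q[:,:2].astype(np.float32)),np.percentile(q[:,2],[50,95]))
E
```

```text
return np.nanmean(a, axis, out=out, keepdims=keepdims)
Traceback (most recent call last):
ValueError: zero-size array to reduction operation fmin which has no identity
```

View pics/ct.png

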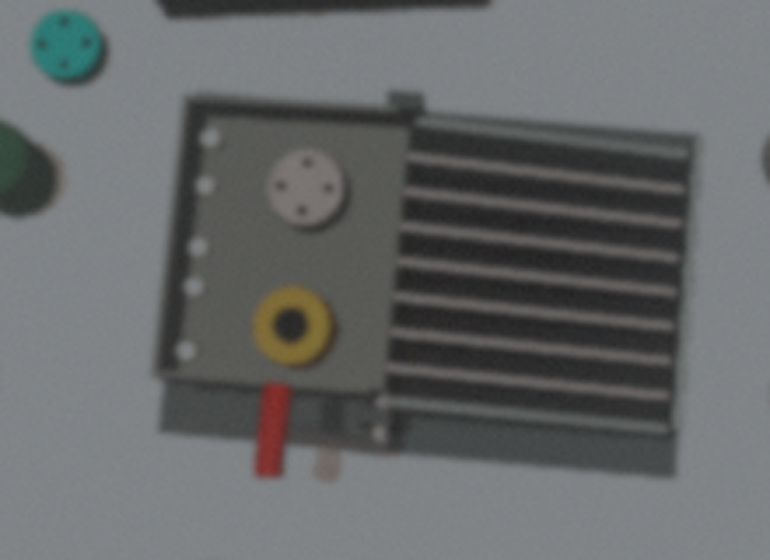

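View pics/cs.png

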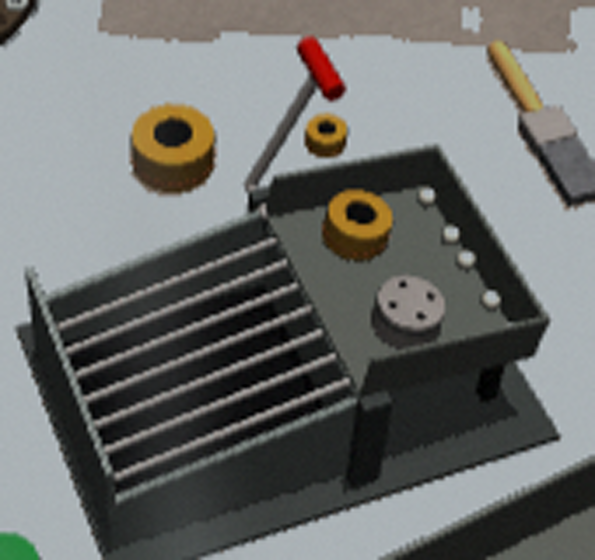

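The crops confirm the choice: the brass ring (middle-sized of three) and the grey four-dot disc are in the pan with five white balls, and the teal and other rings are look-alikes. Next, the measurements.

```bash
python3 - <<'E'
from h import *
t=load("top0");s=load("scene0")
for c in(t,s):
    P=cloud(c);hsv=cv2.cvtColor(c["img"],cv2.COLOR_BGR2HSV)
    m=((hsv[...,0]<8)|(hsv[...,0]>172))&(hsv[...,1]>170)&(hsv[...,2]>60)
    m=m.astype(np.uint8);n,l,st,ce=cv2.connectedComponentsWithStats(m)
    for i in range(1,n):
        if st[i,4]>40:
            q=P[l==i];q=q[~np.isnan(q[:,0])];print("red",ce[i],st[i,4],np.median(q,0).round(0) if len(q) else None, q.min(0).round(),q.max(0).round())
    for nm,lo,hi in(("blue",105,130),("green",50,70)):
        m=((hsv[...,0]>lo)&(hsv[...,0]<hi)&(hsv[...,1]>150)&(P[...,2]<32)&(P[...,2]>-5)&(P[...,1]<0)).astype(np.uint8)
        n,l,st,_=cv2.connectedComponentsWithStats(m);i=1+st[1:,4].argmax();q=P[l==i];q=q[~np.isnan(q[:,0])]
        print(nm,len(q),cv2.minAreaRect(q[:,:2].astype(np.float32)),np.percentile(q[:,2],[5,50,95]))
    m=(P[...,2]>125)&(P[...,2]<150)&(P[...,0]>350)&(P[...,0]<800)&(abs(P[...,1]-100)<250)
    q=P[m];print(len(q),cv2.minAreaRect(q[:,:2].astype(np.float32)),np.percentile(q[:,2],[50,95]))
# top picks: pan corners in ct crop (z145): rear-far(187,97) rear-near(157,375); grate end wall
f=lambda u,v,z:onz(t,140+u/3.5,130+v/3.5,z).round(1)
print("rear far/near",f(187,97,145),f(157,375,145))
print("base near corners",f(160,432,5),f(675,475,5))
print("end wall top",f(697,133,109),f(672,432,109))
print("lever ends",f(277,384,213),f(268,476,213))
E
```

```text
blue 2151 ((605.1898803710938, -303.25244140625), (121.56550598144531, 125.0811996459961), 14.627126693725586) [0.59635879 4.80625117 9.03526089]
green 1 ((454.9242858886719, -344.21832275390625), (0.0, 0.0), 0.0) [0.84701065 0.84701065 0.84701065]
503 ((567.9530639648438, 213.095458984375), (146.11878967285156, 225.25808715820312), 85.63638305664062) [130.05022294 143.31949985]
red [321.07142857 158.46938776] 98 [462. 196. 220.] [432. 189. 213.] [489. 207. 225.]
red [235.3375 391.4375] 80 [ 888. -220.   82.] [ 878. -229.   70.] [ 896. -210.   86.]
blue 2406 ((606.6576538085938, -304.69561767578125), (133.16586303710938, 126.46282958984375), 15.021428108215332) [ 1.28316251  4.96525701 25.48349011]
green 1710 ((413.7366638183594, -281.0467529296875), (129.21005249023438, 133.72731018066406), 83.51726531982422) [ 1.51581197  5.17289325 26.18095074]
495 ((571.0626831054688, 213.82373046875), (147.13600158691406, 223.21011352539062), 85.24748992919922) [130.13165355 142.06964747]
rear far/near [677.8 269.2 145. ] [496.3 281.3 145. ]
base near corners [467.7 306.1   5. ] [441.9 -61.4   5. ]
end wall top [666.3 -66.3 109. ] [466.4 -49.4 109. ]
lever ends [485.9 195.7 213. ] [431.3 199.3 213. ]
```

```bash
cat > togo.py <<'E'
import sys,numpy as np
from station import *
# args: x y z [yawdir_x yawdir_y] target of tool y axis (world, half-turn equivalent)
a=[float(v) for v in sys.argv[1:]]
o=get_obs();R=o["eef_rot"];d=R.T@(np.array(a[:3])-o["tool_pos"])
print("pos",o["tool_pos"].round(1),"tool y",R[:,1].round(3),"F",o["contact_force"].round(1),"gap",o["finger_gap"].round(1),"t",round(o["time_s"],2),"q",o["joints"].round(2))
print("shift m",(d/1000).round(4))
if len(a)>3:
    v=R.T@np.array([a[3],a[4],0]);y=np.degrees(np.arctan2(-v[0],v[1]));y=(y+90)%180-90
    print("yaw",round(y,2))
E
python3 togo.py 455 197 290 0.068 0.9977; python3 togo.py 455 197 198
```

```text
Traceback (most recent call last):
  File "togo.py", line 6, in <module>
    print("pos",o["tool_pos"].round(1),"tool y",R[:,1].round(3),"F",o["contact_force"].round(1),"gap",o["finger_gap"].round(1),"t",round(o["time_s"],2),"q",o["joints"].round(2))
                                                                                                      ^^^^^^^^^^^^^^^^^^^^^
AttributeError: 'float' object has no attribute 'round'
Traceback (most recent call last):
  File "togo.py", line 6, in <module>
    print("pos",o["tool_pos"].round(1),"tool y",R[:,1].round(3),"F",o["contact_force"].round(1),"gap",o["finger_gap"].round(1),"t",round(o["time_s"],2),"q",o["joints"].round(2))
                                                                                                      ^^^^^^^^^^^^^^^^^^^^^
AttributeError: 'float' object has no attribute 'round'
```

```bash
sed -i 's/o\["finger_gap"\].round(1)/round(float(o["finger_gap"]),1)/' togo.py
python3 togo.py 455 197 290 0.068 0.9977; python3 togo.py 455 197 198
```

```text
pos [264.3 566.2 230.9] tool y [ 0.423  0.906 -0.001] F [-0.1  0.1  0.3] gap 85.0 t 0.15 q [ 1.03  0.49  1.56  0.    1.09 -0.11]
shift m [-0.329  -0.2539 -0.059 ]
yaw -21.13
pos [264.3 566.2 230.9] tool y [ 0.423  0.906 -0.001] F [-0.1  0.1  0.3] gap 85.0 t 0.15 q [ 1.03  0.49  1.56  0.    1.09 -0.11]
shift m [-0.329  -0.2538  0.033 ]
```

```bash
python3 -m inch '0.05 -0.033 -0.025 -0.03 -3; 0.05 -0.07 -0.055 -0.059 -6; 0.05 -0.11 -0.085 -0.059 -9; 0.05 -0.15 -0.115 -0.059 -12; 0.05 -0.19 -0.147 -0.059 -15; 0.05 -0.23 -0.177 -0.059 -18; 0.05 -0.265 -0.204 -0.059 -21.1; 0.05 -0.295 -0.228 -0.059 -21.1; 0.05 -0.32 -0.247 -0.059 -21.1; 0.05 -0.329 -0.254 -0.059 -21.1; 0.05 -0.329 -0.254 -0.059 -21.1; 0.05 -0.329 -0.254 -0.059 -21.1'
python3 togo.py 455 197 198 0.068 0.9977
python3 - <<'E'
from station import *
import cv2
cv2.imwrite("pics/w1.png",capture("wrist")["img"]);cv2.imwrite("pics/s1.png",capture("scene")["img"])
E
```

```text
time_s: 1.35
tool_pos: [454.7, 197.7, 290.2]
eef_rot: [[-0.998, 0.068, -0.0], [0.068, 0.998, 0.0], [0.0, 0.0, -1.0]]
contact_force: [1.2, -0.0, 0.2]
finger_gap: 50.1
pos [454.7 197.7 290.2] tool y [0.068 0.998 0.   ] F [ 1.2 -0.   0.2] gap 50.1 t 1.35 q [ 0.28  0.24  1.79  0.    1.11 -1.23]
shift m [-0.0004 -0.0007  0.0922]
yaw -0.03
```

View pics/w1.png

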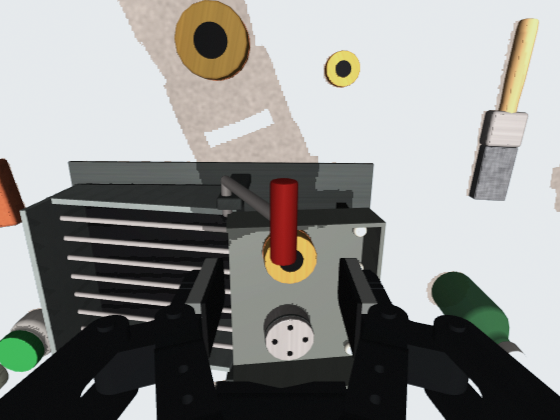

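View pics/s1.png

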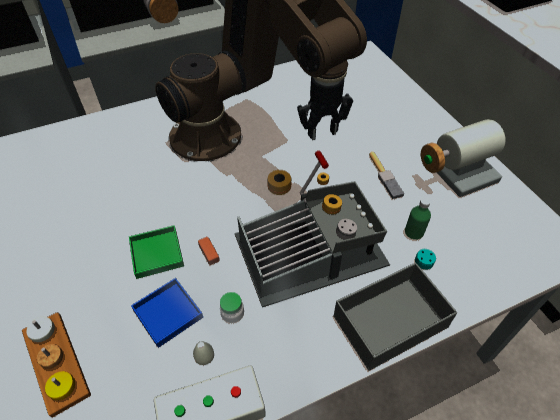

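Bar at wrist (284,220) is centred between the fingers. I'll lower over it, then push.

```bash
python3 -m inch '0.05 0 0 0.03 0; 0.05 0 0 0.06 0; 0.05 0 0 0.08 0; 0.05 0 0 0.093 0; 0.05 0 0 0.093 0; 0.05 0 -0.008 0.093 0; 0.05 0 -0.015 0.093 0; 0.05 0 -0.015 0.093 0'; python3 togo.py 455 197 198 
```

```text
time_s: 2.25
tool_pos: [454.1, 181.7, 198.2]
eef_rot: [[-0.998, 0.069, 0.001], [0.069, 0.998, 0.001], [-0.001, 0.001, -1.0]]
contact_force: [-0.9, 3.1, 0.4]
finger_gap: 49.7
pos [454.1 181.7 198.2] tool y [0.069 0.998 0.001] F [-0.9  3.1  0.4] gap 49.7 t 2.25 q [ 0.25  0.34  1.92  0.    0.87 -1.26]
shift m [0.0002 0.0153 0.0002]
```

```bash
python3 -m inch '0.05 0 -0.008 0 0; 0.05 0 -0.016 0 0; 0.05 0 -0.024 -0.003 0; 0.05 0 -0.032 -0.005 0; 0.05 0 -0.04 -0.007 0; 0.05 0 -0.048 -0.008 0; 0.05 0 -0.056 -0.008 0; 0.05 0 -0.064 -0.008 0; 0.05 0 -0.072 -0.007 0; 0.05 0 -0.08 -0.005 0; 0.05 0 -0.088 -0.003 0; 0.05 0 -0.096 0 0';python3 togo.py 455 67 198;  python3 - <<'E'
from station import *
import cv2
cv2.imwrite("pics/s2.png",capture("scene")["img"])
E
```

```text
time_s: 3.45
tool_pos: [447.5, 85.7, 197.3]
eef_rot: [[-0.998, 0.069, 0.0], [0.069, 0.998, 0.0], [-0.0, 0.0, -1.0]]
contact_force: [-0.2, 4.0, 3.8]
finger_gap: 50.0
pos [447.5  85.7 197.3] tool y [0.069 0.998 0.   ] F [-0.2  4.   3.8] gap 50.0 t 3.45 q [ 0.04  0.3   2.    0.    0.84 -1.46]
shift m [-0.0088 -0.0181 -0.0007]
```

View pics/s2.png

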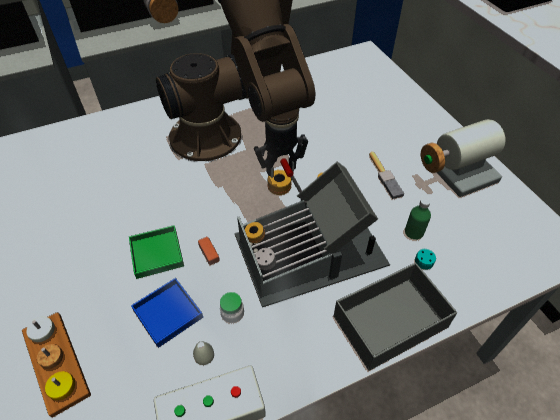

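Both parts are on the grate at the end wall (256,230), (264,258). I'll push on to the stop in small steps.

```bash
python3 -m inch '0.05 0 -0.005 0 0; 0.05 0 -0.01 0 0; 0.05 0 -0.015 0 0; 0.05 0 -0.018 0 0; 0.05 0 -0.018 0 0';python3 togo.py 455 67 198
```

```text
time_s: 4.0
tool_pos: [446.2, 68.9, 197.4]
eef_rot: [[-0.998, 0.069, 0.0], [0.069, 0.998, 0.002], [-0.0, 0.002, -1.0]]
contact_force: [-0.3, 12.8, 2.1]
finger_gap: 50.1
pos [446.2  68.9 197.4] tool y [0.069 0.998 0.002] F [-0.3 12.8  2.1] gap 50.1 t 4.0 q [ 0.01  0.29  2.01  0.    0.84 -1.5 ]
shift m [-0.0089 -0.0013 -0.0006]
```

```bash
python3 -m inch '0.05 0 -0.002 0 0; 0.05 0 -0.002 0 0; 0.05 0 -0.002 0 0; 0.05 0 -0.002 0 0; 0.05 0 -0.002 0 0';  python3 - <<'E'
from station import *
import cv2
for n in("scene","top"):
    i=capture(n)["img"];i=i[140:300,230:400] if n=="scene" else i[130:290,140:360]
    cv2.imwrite(f"pics/{n}3.png",cv2.resize(i,None,fx=3.5,fy=3.5,interpolation=2))
E
```

```text
time_s: 4.5
tool_pos: [446.2, 68.5, 197.4]
eef_rot: [[-0.998, 0.069, 0.001], [0.069, 0.998, 0.004], [-0.001, 0.004, -1.0]]
contact_force: [2.1, 27.6, 1.1]
finger_gap: 49.9
```

View pics/scene3.png

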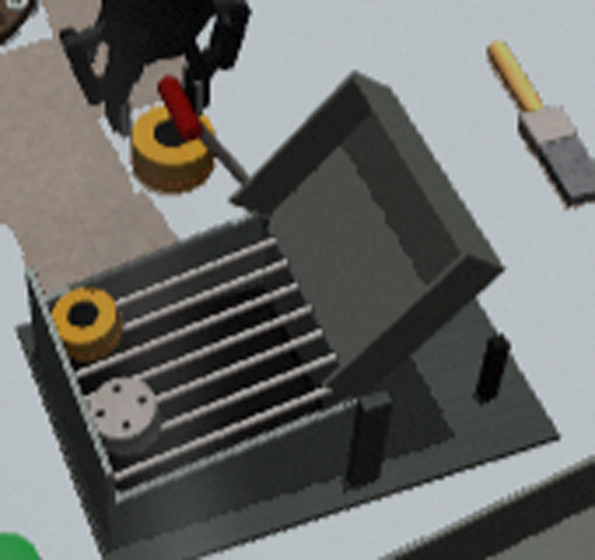

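View pics/top3.png

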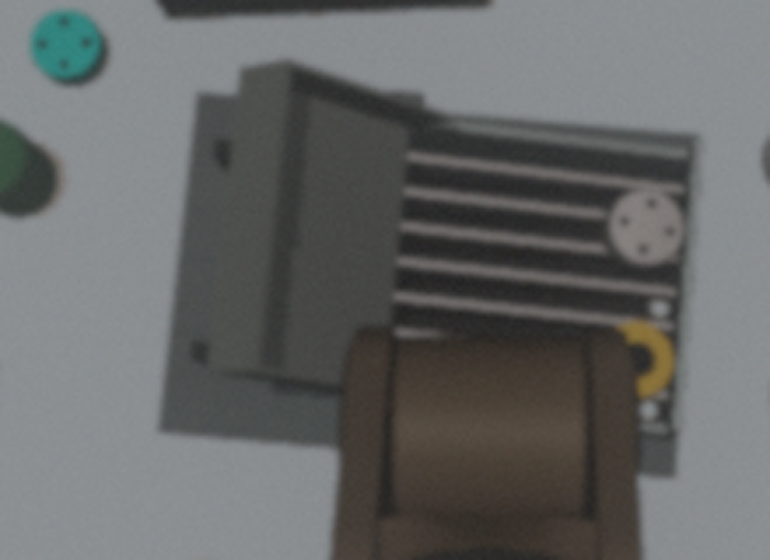

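Pan is at the stop and empty. Now levelling it.

```bash
python3 -m inch '0.05 0 0.02 0 0; 0.05 0 0.034 0 0; 0.05 0 0.044 -0.002 0; 0.05 0 0.054 -0.004 0; 0.05 0 0.064 -0.006 0; 0.05 0 0.074 -0.007 0; 0.05 0 0.084 -0.008 0; 0.05 0 0.094 -0.008 0; 0.05 0 0.104 -0.007 0; 0.05 0 0.114 -0.005 0; 0.05 0 0.124 -0.003 0; 0.05 0 0.130 0 0'
python3 -m inch '0.05 0 0.006 0 0; 0.05 0 0.011 0 0; 0.05 0 0.015 0 0; 0.05 0 0.015 0 0; 0.05 0 0.015 0 0';python3 togo.py 455 214 198
```

```text
time_s: 5.8
tool_pos: [455.0, 197.0, 197.1]
eef_rot: [[-0.998, 0.068, 0.0], [0.068, 0.998, 0.0], [-0.0, 0.0, -1.0]]
contact_force: [-0.5, -0.8, 0.4]
finger_gap: 49.6
time_s: 6.3
tool_pos: [456.0, 211.0, 197.4]
eef_rot: [[-0.998, 0.068, 0.0], [0.068, 0.998, 0.0], [-0.0, 0.0, -1.0]]
contact_force: [-0.0, -0.6, -0.8]
finger_gap: 49.8
pos [456.  211.  197.4] tool y [0.068 0.998 0.   ] F [-0.  -0.6 -0.8] gap 49.8 t 6.3 q [ 0.3   0.36  1.89  0.    0.89 -1.2 ]
shift m [ 0.0012  0.0029 -0.0006]
```

```bash
python3 -m inch '0.05 0 0.003 0 0; 0.05 0 0.005 0 0; 0.05 0 0.005 0 0'; python3 - <<'E'
from station import *
import cv2
for n in("scene",):
    i=capture(n)["img"];i=i[120:280,230:400]
    cv2.imwrite(f"pics/{n}4.png",cv2.resize(i,None,fx=3.5,fy=3.5,interpolation=2))
E
```

```text
time_s: 6.6
tool_pos: [456.1, 214.5, 197.1]
eef_rot: [[-0.998, 0.068, -0.001], [0.068, 0.998, -0.003], [0.001, -0.003, -1.0]]
contact_force: [0.7, -13.8, 0.9]
finger_gap: 50.0
```

View pics/scene4.png

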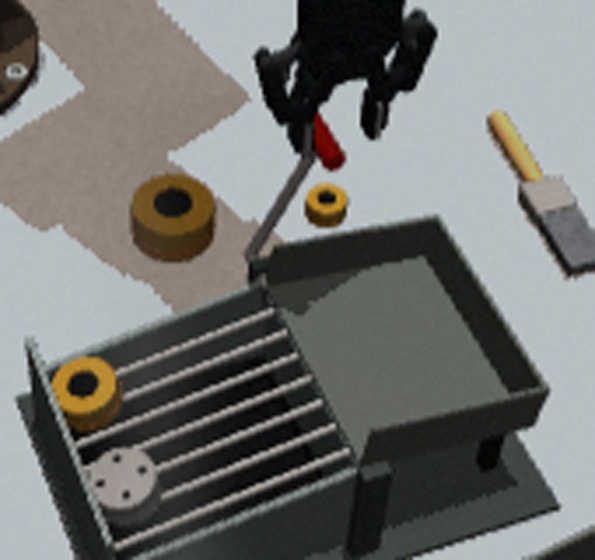

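Pan back at its rest stop (14 N against it). I'll release the lever, rise and look at the grate.

```bash
python3 -m inch '0.05 0 -0.01 0 0; 0.05 0 -0.016 0 0; 0.05 0 -0.016 -0.03 0; 0.05 0 -0.016 -0.07 0; 0.07 0 -0.016 -0.11 0; 0.07 0 -0.016 -0.13 0; 0.07 0 -0.016 -0.13 0'; python3 - <<'E'
from station import *
import cv2,numpy as np
for n in("scene","top","wrist"):
    c=capture(n);np.savez(f"pics/{n}5.npz",**c);i=c["img"]
    if n=="top": i=cv2.resize(i[130:290,140:360],None,fx=3.5,fy=3.5,interpolation=2)
    if n=="scene": i=cv2.resize(i[140:300,230:400],None,fx=3.5,fy=3.5,interpolation=2)
    cv2.imwrite(f"pics/{n}5.png",i)
E
```

```text
time_s: 7.35
tool_pos: [455.9, 200.1, 330.2]
eef_rot: [[-0.998, 0.069, 0.005], [0.069, 0.998, 0.002], [-0.005, 0.002, -1.0]]
contact_force: [-0.6, -0.1, -0.3]
finger_gap: 70.0
```

View pics/scene5.png

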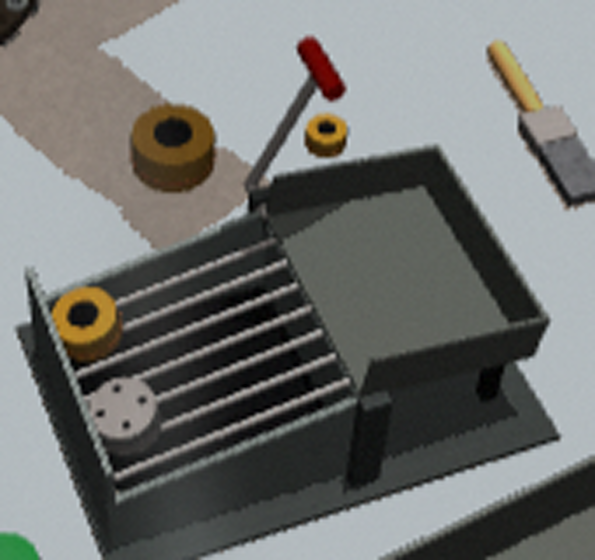

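View pics/top5.png

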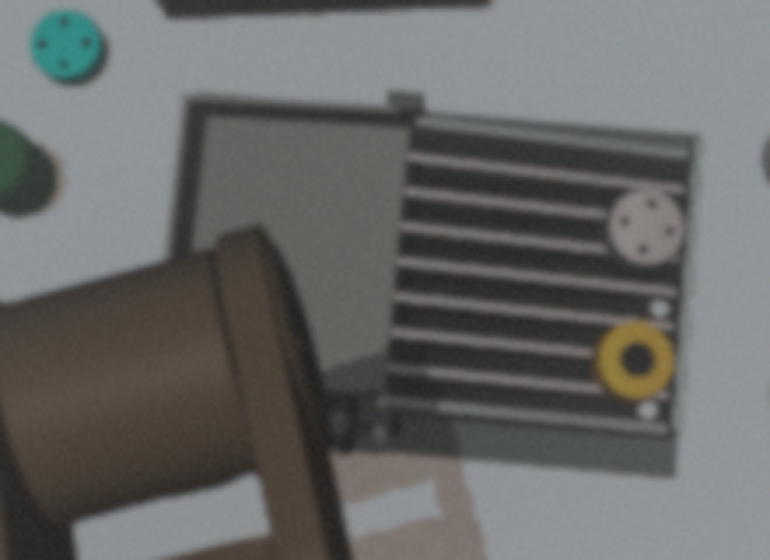

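```bash
python3 - <<'E'
from h import *
t=load("top5");s=load("scene5")
P=cloud(t)
f=lambda u,v:(140+u/3.5,130+v/3.5)
for nm,u,v in(("brass c",635,360),("steel c",646,227)):
    U=f(u,v);print(nm,onz(t,*U,93).round(1))
for nm,u,v in(("brass ring",616,360),("brass ring",654,360),("steel",646,227),("ball",659,308),("ball",647,410)):
    print(nm,dep(t,*f(u,v)).round(1))
g=lambda u,v:(230+u/3.5,140+v/3.5)
for nm,u,v in(("brass c",84,315),("steel c",122,405)):
    U=g(u,v);print("scene",nm,onz(s,*U,93).round(1))
for nm,u,v in(("brass ring",60,325),("brass ring",108,315),("steel",122,405)):
    print(nm,dep(s,*g(u,v)).round(1))
# pan check: depth difference of pan region
for c,n in((s,"scene0"),):
    o=load(n); d=c["depth"]-o["depth"]; r=d[187:250,330:380]; print("pan wall diff med",np.median(r), np.percentile(abs(r),[50,75]))
E
```

```text
brass c [514.9 -26.3  93. ]
steel c [604.9 -33.5  93. ]
brass ring [514.5 -13.5  95.7]
brass ring [514.8 -38.8  95.2]
steel [605.1 -33.6  92. ]
ball [559.3 -48.5  21.7]
ball [486.2 -39.6  27.7]
scene brass c [517.1 -23.8  93. ]
scene steel c [604.8 -30.   93. ]
brass ring [518.2 -43.9  92.7]
brass ring [526.5  -7.9  95.5]
steel [607.  -30.8  96.5]
pan wall diff med 0.9317627 [3.24719238 6.44589233]
```

Two balls are seen in the catch box at z≈22–28; brass mid-height ≈(516,-22), steel ≈(605,-30). I'm moving over the brass part with the jaws along station x.

```bash
python3 togo.py 516.5 -19 200 0.9977 -0.068
```

```text
pos [454.9 199.8 326.3] tool y [ 0.069  0.998 -0.   ] F [ 0.6 -0.1 -0.9] gap 69.6 t 7.5 q [ 0.28  0.21  1.73  0.    1.2  -1.22]
shift m [-0.0767 -0.214   0.1263]
yaw 89.96
```

```bash
python3 -m inch '0.066 -0.008 -0.022 0 8.5; 0.066 -0.016 -0.045 0 17; 0.066 -0.024 -0.068 0 25; 0.066 -0.032 -0.09 0 33; 0.066 -0.04 -0.112 0 41; 0.066 -0.048 -0.134 0 49; 0.066 -0.056 -0.156 0.02 57; 0.066 -0.064 -0.178 0.04 65; 0.066 -0.072 -0.2 0.07 73; 0.066 -0.0767 -0.214 0.1 81; 0.066 -0.0767 -0.214 0.126 90; 0.066 -0.0767 -0.214 0.126 90'
python3 togo.py 516.5 -19 73 0.9977 -0.068
python3 - <<'E'
from station import *
import cv2,numpy as np
c=capture("wrist");np.savez("pics/wrist6.npz",**c);cv2.imwrite("pics/w6.png",c["img"])
E
```

```text
time_s: 8.7
tool_pos: [515.2, -18.9, 197.3]
eef_rot: [[0.072, 0.997, -0.008], [0.997, -0.072, 0.001], [0.001, -0.008, -1.0]]
contact_force: [0.2, -0.3, 1.3]
finger_gap: 66.0
pos [515.2 -18.9 197.3] tool y [ 0.997 -0.072 -0.008] F [ 0.2 -0.3  1.3] gap 66.0 t 8.7 q [-0.17  0.38  1.86  0.    0.91 -0.09]
shift m [-1.000e-04  2.200e-03  1.243e-01]
yaw -0.23
```

View pics/w6.png

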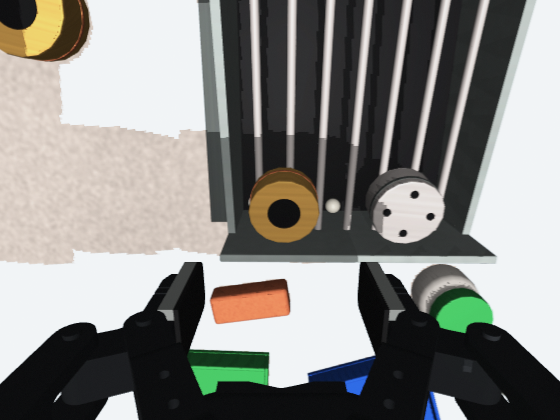

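```bash
python3 - <<'E'
from h import *
c=load("wrist6")
for u,v in((284,207),(284,235),(408,210)): print(onz(c,u,v,94).round(1),dep(c,u,v).round(1))
for n,u,v in(("border near",226,180),("border near out",212,180),("wall top",350,258)): print(n,dep(c,u,v).round(1))
E
```

```text
[518.1 -22.7  94. ] [518.2 -21.9  96.7]
[516.6 -44.6  94. ] [516.6 -45.   93.1]
[607.7 -31.3  94. ] [607.2 -30.8  95.6]
border near [475.5  -3.6  77.3]
border near out [449.3 -18.8   7.4]
wall top [562.5 -58.7 110.1]
```

```bash
python3 -m inch '0.066 0.001 0.0023 0.04 0; 0.066 0.001 0.0023 0.08 0; 0.066 0.001 0.0023 0.105 0; 0.066 0.001 0.0023 0.118 0; 0.066 0.001 0.0023 0.123 0; 0.066 0.001 0.0023 0.123 0' 35; python3 togo.py 517 -18 74; python3 -m inch '0.045 0 0 0 0; 0.045 0 0 0 0; 0.045 0 0 0 0; 0.045 0 0 0 0;0.045 0 0 0 0;0.045 0 0 0 0' 35;  python3 - <<'E'
from station import *
import cv2,numpy as np
c=capture("wrist");cv2.imwrite("pics/w7.png",c["img"])
c=capture("scene");cv2.imwrite("pics/s7.png",cv2.resize(c["img"][140:300,230:400],None,fx=3.5,fy=3.5,interpolation=2))
E
```

```text
time_s: 9.35
tool_pos: [519.8, -17.7, 78.7]
eef_rot: [[0.066, 0.998, 0.0], [0.998, -0.066, 0.0], [0.0, 0.0, -1.0]]
contact_force: [0.6, -0.1, -0.3]
finger_gap: 66.0
pos [519.8 -17.7  78.7] tool y [ 0.998 -0.066  0.   ] F [ 0.6 -0.1 -0.3] gap 66.0 t 9.35 q [-0.16  0.56  1.96  0.    0.62 -0.1 ]
shift m [-0.0005 -0.0028  0.0047]
time_s: 9.95
tool_pos: [520.1, -17.9, 79.5]
eef_rot: [[0.068, 0.998, 0.002], [0.998, -0.068, -0.0], [-0.0, 0.002, -1.0]]
contact_force: [0.5, 1.0, 7.9]
finger_gap: 50.4
```

View pics/w7.png

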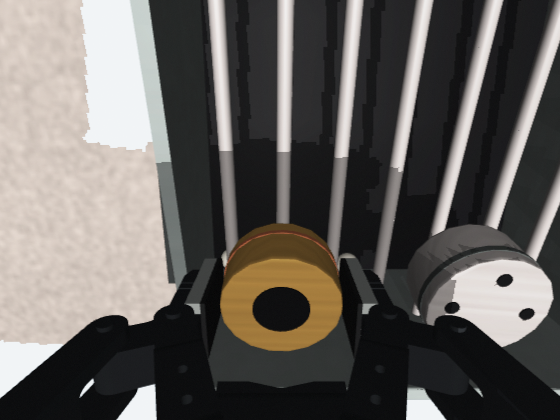

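View pics/s7.png

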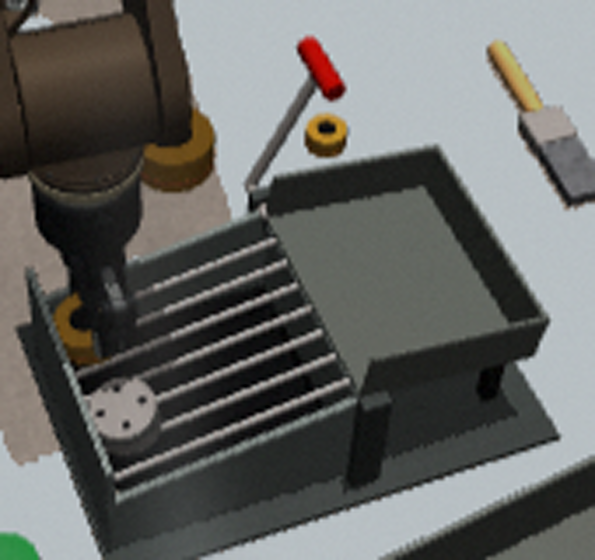

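Held, but high on the part, so I'll reopen slightly and regrip 6 mm deeper.

```bash
python3 -m inch '0.066 0 0 0 0; 0.066 0 0 0 0; 0.066 0 -0.0015 0.003 0; 0.066 0 -0.0015 0.006 0; 0.066 0 -0.0015 0.006 0'; python3 -m inch '0.045 0 0 0 0; 0.045 0 0 0 0; 0.045 0 0 0 0; 0.045 0 0 0 0;0.045 0 0 0 0' 35; python3 -m inch '0.045 0 0 -0.004 0; 0.045 0 0 -0.01 0; 0.045 0 0 -0.02 0;0.045 0 0 -0.03 0;0.045 0 0 -0.03 0'; python3 - <<'E'
from station import *
import cv2,numpy as np
c=capture("wrist");cv2.imwrite("pics/w8.png",c["img"])
c=capture("scene");cv2.imwrite("pics/s8.png",cv2.resize(c["img"][140:300,230:400],None,fx=3.5,fy=3.5,interpolation=2))
E
```

```text
time_s: 10.55
tool_pos: [517.7, -17.8, 71.8]
eef_rot: [[0.068, 0.998, -0.001], [0.998, -0.068, 0.0], [0.0, -0.001, -1.0]]
contact_force: [0.3, -0.1, -0.3]
finger_gap: 66.0
time_s: 11.05
tool_pos: [518.0, -17.8, 72.3]
eef_rot: [[0.068, 0.998, 0.0], [0.998, -0.068, 0.0], [0.0, 0.0, -1.0]]
contact_force: [0.1, 0.5, -0.2]
finger_gap: 50.9
time_s: 11.55
tool_pos: [518.7, -17.9, 104.0]
eef_rot: [[0.068, 0.998, 0.003], [0.998, -0.068, -0.0], [-0.0, 0.003, -1.0]]
contact_force: [1.1, 0.5, -2.2]
finger_gap: 50.6
```

View pics/w8.png

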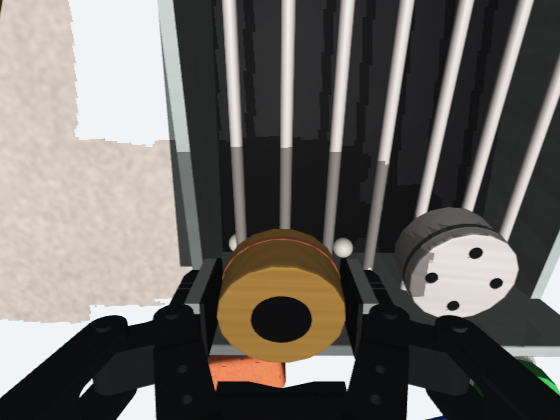

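View pics/s8.png

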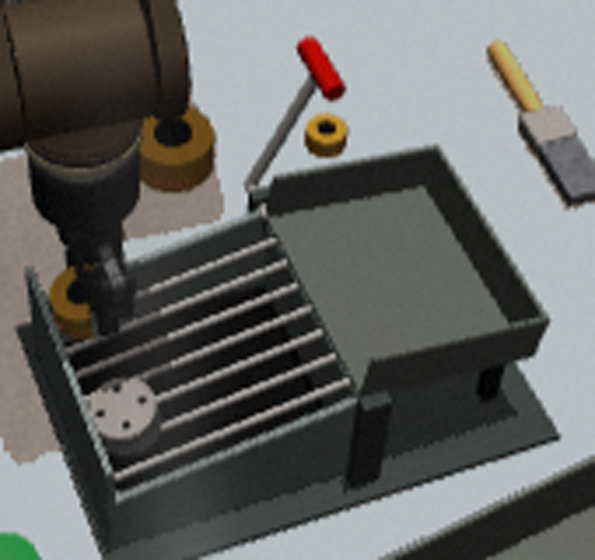

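Brass is securely held (weight about 2 N). On to the blue tray.

```bash
python3 togo.py 606 -304 200; python3 togo.py 606 -304 40
```

```text
pos [518.1 -17.8 102.8] tool y [ 0.998 -0.069  0.001] F [ 0.4  0.6 -1.8] gap 50.8 t 11.65 q [-0.16  0.52  1.95  0.    0.67 -0.09]
shift m [-0.2795  0.1074 -0.0971]
pos [518.1 -17.8 102.8] tool y [ 0.998 -0.069  0.001] F [ 0.4  0.6 -1.8] gap 50.8 t 11.65 q [-0.16  0.52  1.95  0.    0.67 -0.09]
shift m [-0.2795  0.1073  0.0629]
```

```bash
python3 -m inch '0.045 0 0 -0.03 0; 0.045 0 0 -0.06 0; 0.045 0 0 -0.09 0; 0.045 -0.03 0.01 -0.097 0; 0.045 -0.07 0.025 -0.097 0; 0.045 -0.11 0.04 -0.097 0; 0.045 -0.15 0.057 -0.097 0; 0.045 -0.19 0.073 -0.097 0; 0.045 -0.23 0.09 -0.097 0; 0.045 -0.26 0.1 -0.097 0; 0.045 -0.2795 0.1074 -0.097 0; 0.045 -0.2795 0.1074 -0.097 0'
python3 togo.py 606 -304 40
python3 - <<'E'
from station import *
import cv2,numpy as np
c=capture("scene");cv2.imwrite("pics/s9.png",c["img"])
E
```

```text
time_s: 12.85
tool_pos: [605.9, -306.5, 197.9]
eef_rot: [[0.071, 0.997, -0.001], [0.997, -0.071, 0.0], [0.0, -0.001, -1.0]]
contact_force: [0.1, 0.9, -2.7]
finger_gap: 51.1
pos [ 605.9 -306.5  197.9] tool y [ 0.997 -0.071 -0.001] F [ 0.1  0.9 -2.7] gap 51.1 t 12.85 q [-0.57  0.6   1.45 -0.    1.09 -0.49]
shift m [2.400e-03 1.000e-04 1.579e-01]
```

View pics/s9.png

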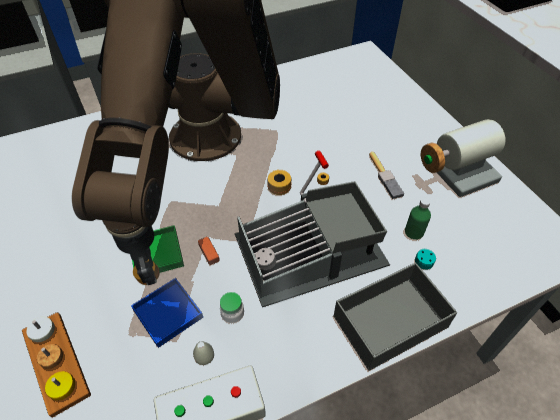

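```bash
python3 -m inch '0.045 0 0 0.04 0; 0.045 0.002 0 0.08 0; 0.045 0.002 0 0.12 0; 0.045 0.002 0 0.15 0; 0.045 0.002 0 0.17 0;0.045 0.002 0 0.17 0;0.045 0.002 0 0.17 0'
python3 -m inch '0.045 0 0 0.004 0; 0.045 0 0 0.008 0; 0.045 0 0 0.011 0;0.045 0 0 0.013 0;0.045 0 0 0.013 0'
```

```text
time_s: 13.6
tool_pos: [606.3, -301.3, 29.8]
eef_rot: [[0.068, 0.998, -0.0], [0.998, -0.068, 0.0], [0.0, -0.0, -1.0]]
contact_force: [0.7, -0.3, -2.0]
finger_gap: 51.1
time_s: 14.1
tool_pos: [606.0, -302.0, 16.1]
eef_rot: [[0.069, 0.998, -0.0], [0.998, -0.069, 0.0], [0.0, -0.0, -1.0]]
contact_force: [0.2, 0.8, -2.7]
finger_gap: 50.4
```

```bash
python3 - <<'E'
from station import *
import cv2,numpy as np
c=capture("scene");cv2.imwrite("pics/s10.png",cv2.resize(c["img"][220:360,100:270],None,fx=4,fy=4,interpolation=2))
E
```

```text
(no output)
```

View pics/s10.png

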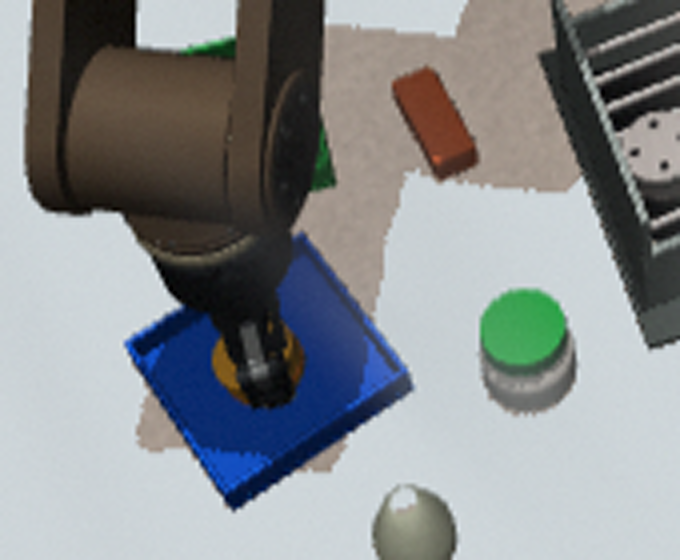

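Centred over the tray with no contact yet. I'll lower in small steps.

```bash
python3 -m inch '0.045 0 0 0.002 0; 0.045 0 0 0.002 0;0.045 0 0 0.002 0'; python3 -m inch '0.045 0 0 0.002 0; 0.045 0 0 0.002 0;0.045 0 0 0.002 0';
```

```text
time_s: 14.45
tool_pos: [606.1, -302.0, 14.3]
eef_rot: [[0.068, 0.998, 0.0], [0.998, -0.068, 0.0], [0.0, 0.0, -1.0]]
contact_force: [0.0, -0.3, -2.6]
finger_gap: 50.6
time_s: 14.75
tool_pos: [606.4, -302.1, 12.6]
eef_rot: [[0.068, 0.998, 0.001], [0.998, -0.068, -0.0], [-0.0, 0.001, -1.0]]
contact_force: [0.2, 1.6, 1.5]
finger_gap: 50.9
```

```bash
python3 -m inch '0.045 0 0 0.002 0; 0.045 0 0 0.002 0;0.045 0 0 0.002 0' 20; python3 -m inch '0.045 0 0 0.002 0; 0.045 0 0 0.002 0;0.045 0 0 0.002 0';
```

```text
time_s: 15.05
tool_pos: [606.4, -302.0, 10.4]
eef_rot: [[0.068, 0.998, 0.001], [0.998, -0.068, -0.0], [-0.0, 0.001, -1.0]]
contact_force: [0.6, 1.1, 3.3]
finger_gap: 50.6
time_s: 15.35
tool_pos: [606.3, -302.0, 8.3]
eef_rot: [[0.068, 0.998, 0.0], [0.998, -0.068, 0.0], [0.0, 0.0, -1.0]]
contact_force: [1.0, 1.7, 3.9]
finger_gap: 51.1
```

```bash
python3 -m inch '0.045 0 0 0.001 0; 0.045 0 0 0.001 0;0.045 0 0 0.001 0' 20; python3 -m inch '0.045 0 0 0.001 0; 0.045 0 0 0.001 0;0.045 0 0 0.001 0';
```

```text
time_s: 15.65
tool_pos: [606.3, -302.0, 8.2]
eef_rot: [[0.068, 0.998, 0.001], [0.998, -0.068, -0.0], [-0.0, 0.001, -1.0]]
contact_force: [-1.4, 3.8, 12.9]
finger_gap: 50.8
time_s: 15.95
tool_pos: [606.4, -302.1, 7.6]
eef_rot: [[0.068, 0.998, 0.001], [0.998, -0.068, -0.001], [-0.0, 0.001, -1.0]]
contact_force: [-2.6, 2.2, 15.2]
finger_gap: 50.8
```

The force rose sharply to 15 N with the height unchanged, so the part is flat on the floor. Releasing and rising.

```bash
python3 -m inch '0.045 0 0 -0.001 0; 0.066 0 0 -0.001 0; 0.066 0 0 -0.001 0; 0.066 0 0 -0.001 0; 0.066 0 0 -0.02 0; 0.066 0 0 -0.06 0; 0.066 0 0 -0.10 0; 0.066 0 0 -0.14 0; 0.066 0 0 -0.18 0; 0.066 0 0 -0.2 0'
python3 - <<'E'
from station import *
import cv2,numpy as np
c=capture("wrist");np.savez("pics/wrist11.npz",**c);cv2.imwrite("pics/w11.png",c["img"])
E
python3 togo.py 606.5 -26 200
```

```text
time_s: 16.95
tool_pos: [606.7, -302.4, 209.9]
eef_rot: [[0.068, 0.998, 0.003], [0.998, -0.068, -0.002], [-0.002, 0.003, -1.0]]
contact_force: [0.3, -0.7, 0.3]
finger_gap: 65.8
pos [ 607.3 -302.7  212. ] tool y [ 0.998 -0.068  0.006] F [0.2 0.3 2.5] gap 66.1 t 17.0 q [-0.56  0.58  1.44  0.    1.11 -0.49]
shift m [ 0.276  -0.0198  0.0111]
```

View pics/w11.png

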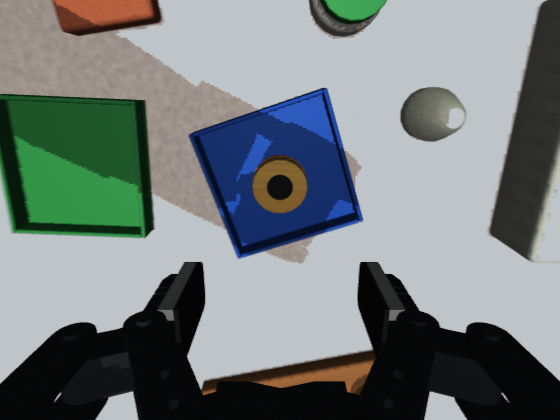

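Brass lies flat and centred in the blue tray at (280,185). Now the steel part.

```bash
python3 -m inch '0.066 0.03 -0.002 0 0; 0.066 0.07 -0.005 0 0; 0.066 0.11 -0.008 0 0; 0.066 0.15 -0.011 0 0; 0.066 0.19 -0.014 0 0; 0.066 0.23 -0.017 0 0; 0.066 0.26 -0.019 0 0; 0.066 0.276 -0.02 0.01 0; 0.066 0.276 -0.02 0.01 0; 0.066 0.276 -0.02 0.01 0'
python3 - <<'E'
from station import *
import cv2,numpy as np
c=capture("wrist");np.savez("pics/wrist12.npz",**c);cv2.imwrite("pics/w12.png",c["img"])
E
python3 togo.py 607 -25 74
```

```text
time_s: 18.0
tool_pos: [605.0, -25.9, 195.4]
eef_rot: [[0.068, 0.998, -0.001], [0.998, -0.068, -0.0], [-0.0, -0.001, -1.0]]
contact_force: [-0.2, 0.3, 0.7]
finger_gap: 66.1
pos [605.1 -26.3 195.8] tool y [ 0.998 -0.069 -0.001] F [-0.1  0.5 -0.3] gap 65.8 t 18.05 q [-0.15  0.5   1.65 -0.    0.99 -0.08]
shift m [0.0015 0.0018 0.1218]
```

View pics/w12.png

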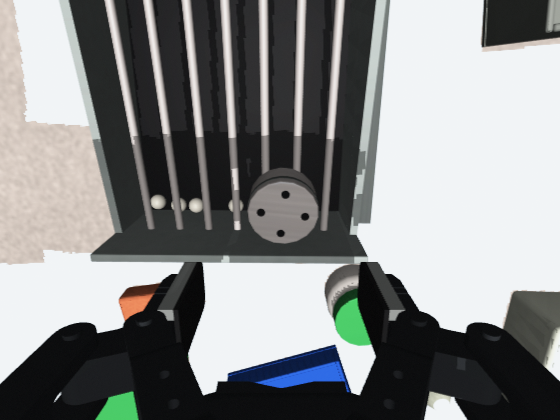

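```bash
python3 - <<'E'
from h import *
c=load("wrist12");print(onz(c,283,211,95).round(1))
E
python3 -m inch '0.066 0.001 0.002 0.04 0; 0.066 0.001 0.002 0.08 0; 0.066 0.001 0.002 0.105 0; 0.066 0.001 0.002 0.118 0; 0.066 0.001 0.002 0.123 0; 0.066 0.001 0.002 0.123 0; 0.066 0.001 0.002 0.123 0' 35; python3 togo.py 607 -25 73
```

```text
[607.7 -31.8  95. ]
time_s: 18.75
tool_pos: [607.8, -24.8, 74.5]
eef_rot: [[0.069, 0.998, 0.002], [0.998, -0.069, -0.0], [-0.0, 0.002, -1.0]]
contact_force: [0.0, -0.0, -0.3]
finger_gap: 66.1
pos [607.8 -24.8  74.5] tool y [ 0.998 -0.069  0.002] F [ 0.  -0.  -0.3] gap 66.1 t 18.75 q [-0.15  0.66  1.74  0.    0.74 -0.08]
shift m [-0.0003 -0.0008  0.0015]
```

```bash
python3 -m inch '0.066 -0.002 0 0.002 0; 0.045 -0.002 0 0.002 0; 0.045 -0.002 0 0.002 0; 0.045 -0.002 0 0.002 0; 0.045 -0.002 0 0.002 0;0.045 -0.002 0 0.002 0;0.045 -0.002 0 0.002 0' 35; python3 -m inch '0.045 0 0 -0.004 0; 0.045 0 0 -0.01 0; 0.045 0 0 -0.02 0;0.045 0 0 -0.03 0;0.045 0 0 -0.03 0'; python3 - <<'E'
from station import *
import cv2,numpy as np
c=capture("wrist");cv2.imwrite("pics/w13.png",c["img"])
E
python3 togo.py 414 -281 200
```

```text
time_s: 19.45
tool_pos: [607.3, -26.5, 72.0]
eef_rot: [[0.068, 0.998, 0.001], [0.998, -0.068, -0.0], [-0.0, 0.001, -1.0]]
contact_force: [-2.1, -1.8, 6.5]
finger_gap: 50.9
time_s: 19.95
tool_pos: [607.7, -26.4, 103.1]
eef_rot: [[0.068, 0.998, 0.003], [0.998, -0.068, -0.0], [-0.0, 0.003, -1.0]]
contact_force: [0.4, 0.1, -1.8]
finger_gap: 51.0
pos [607.4 -26.5 102.3] tool y [ 0.998 -0.068  0.002] F [-0.5 -0.1 -1.6] gap 50.9 t 20.0 q [-0.15  0.62  1.73  0.    0.8  -0.08]
shift m [-0.2672 -0.1753 -0.098 ]
```

View pics/w13.png

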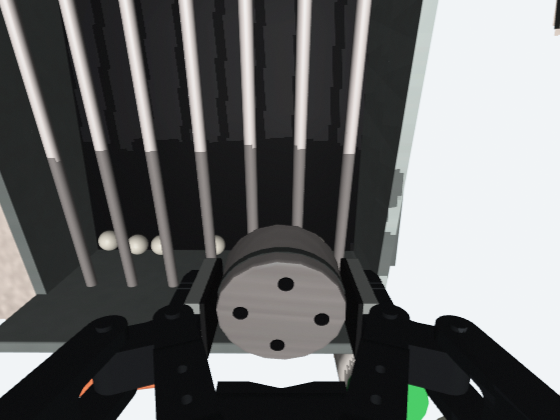

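Steel is held. On to the green tray.

```bash
python3 -m inch '0.045 0 0 -0.03 0; 0.045 0 0 -0.06 0; 0.045 0 0 -0.09 0; 0.045 -0.03 -0.02 -0.098 0; 0.045 -0.065 -0.043 -0.098 0; 0.045 -0.1 -0.066 -0.098 0; 0.045 -0.135 -0.088 -0.098 0; 0.045 -0.17 -0.111 -0.098 0; 0.045 -0.205 -0.134 -0.098 0; 0.045 -0.24 -0.157 -0.098 0; 0.045 -0.267 -0.175 -0.098 0; 0.045 -0.267 -0.175 -0.098 0'
python3 - <<'E'
from station import *
import cv2,numpy as np
c=capture("wrist");np.savez("pics/wrist14.npz",**c);cv2.imwrite("pics/w14.png",c["img"])
E
python3 togo.py 414 -281 30
```

```text
time_s: 21.2
tool_pos: [412.2, -283.2, 199.1]
eef_rot: [[0.072, 0.997, -0.0], [0.997, -0.072, -0.0], [-0.0, -0.0, -1.0]]
contact_force: [0.5, -0.4, -1.4]
finger_gap: 50.5
pos [ 413.1 -282.   199.1] tool y [ 0.997 -0.072 -0.   ] F [-0.8  0.6 -1.6] gap 50.5 t 21.25 q [-0.73  0.36  1.9   0.    0.89 -0.66]
shift m [0.001  0.0009 0.1691]
```

View pics/w14.png

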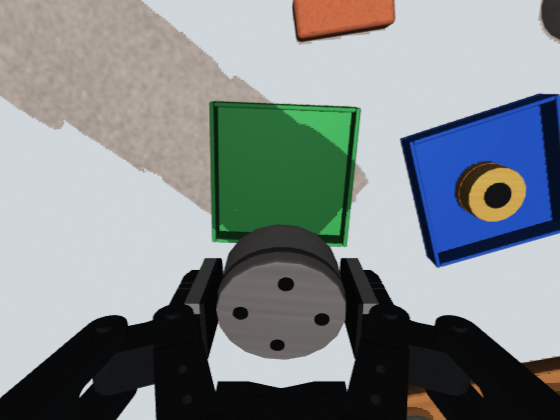

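Green tray is centred under the tool. Lowering.

```bash
python3 -m inch '0.045 0 0 0.04 0; 0.045 0 0 0.08 0; 0.045 0 0 0.12 0; 0.045 0 0 0.15 0; 0.045 0 0 0.17 0;0.045 0 0 0.17 0;0.045 0 0 0.17 0'
python3 -m inch '0.045 0 0 0.004 0; 0.045 0 0 0.008 0; 0.045 0 0 0.011 0;0.045 0 0 0.014 0;0.045 0 0 0.014 0'
python3 -m inch '0.045 0 0 0.002 0; 0.045 0 0 0.002 0;0.045 0 0 0.002 0' 20
```

```text
time_s: 21.95
tool_pos: [414.6, -280.3, 29.5]
eef_rot: [[0.068, 0.998, -0.0], [0.998, -0.068, 0.0], [0.0, -0.0, -1.0]]
contact_force: [0.6, -0.2, -1.0]
finger_gap: 50.9
time_s: 22.45
tool_pos: [414.0, -280.8, 15.1]
eef_rot: [[0.069, 0.998, -0.0], [0.998, -0.069, 0.0], [0.0, -0.0, -1.0]]
contact_force: [0.2, 0.1, -2.5]
finger_gap: 50.9
time_s: 22.75
tool_pos: [414.2, -280.9, 13.4]
eef_rot: [[0.068, 0.998, 0.0], [0.998, -0.068, -0.0], [-0.0, 0.0, -1.0]]
contact_force: [-0.7, 0.1, -0.7]
finger_gap: 50.5
```

```bash
python3 -m inch '0.045 0 0 0.002 0; 0.045 0 0 0.002 0;0.045 0 0 0.002 0'
python3 -m inch '0.045 0 0 0.002 0; 0.045 0 0 0.002 0;0.045 0 0 0.002 0'
python3 -m inch '0.045 0 0 0.001 0; 0.045 0 0 0.001 0;0.045 0 0 0.001 0'
```

```text
time_s: 23.05
tool_pos: [414.3, -280.9, 11.4]
eef_rot: [[0.068, 0.998, 0.0], [0.998, -0.068, -0.0], [-0.0, 0.0, -1.0]]
contact_force: [-0.2, 0.2, 3.6]
finger_gap: 50.7
time_s: 23.35
tool_pos: [414.2, -280.8, 9.2]
eef_rot: [[0.069, 0.998, 0.0], [0.998, -0.069, 0.0], [0.0, 0.0, -1.0]]
contact_force: [0.3, 1.7, 1.9]
finger_gap: 50.9
time_s: 23.65
tool_pos: [414.1, -280.8, 8.2]
eef_rot: [[0.068, 0.998, -0.0], [0.998, -0.068, 0.0], [0.0, -0.0, -1.0]]
contact_force: [-0.2, 1.0, 2.6]
finger_gap: 50.7
```

```bash
python3 -m inch '0.045 0 0 0.001 0; 0.045 0 0 0.001 0;0.045 0 0 0.001 0'
python3 -m inch '0.045 0 0 0.001 0; 0.045 0 0 0.001 0;0.045 0 0 0.001 0'
```

```text
time_s: 23.95
tool_pos: [414.1, -280.8, 7.5]
eef_rot: [[0.068, 0.998, 0.0], [0.998, -0.068, -0.0], [0.0, 0.0, -1.0]]
contact_force: [0.1, 2.1, 8.2]
finger_gap: 50.8
time_s: 24.25
tool_pos: [414.2, -280.9, 6.7]
eef_rot: [[0.069, 0.998, 0.0], [0.998, -0.069, -0.0], [-0.0, 0.0, -1.0]]
contact_force: [-1.0, 2.0, 12.7]
finger_gap: 51.1
```

Flat on the floor. Releasing, rising and checking everything.

```bash
python3 -m inch '0.045 0 0 -0.001 0; 0.066 0 0 -0.001 0; 0.066 0 0 -0.001 0; 0.066 0 0 -0.001 0; 0.066 0 0 -0.02 0; 0.066 0 0 -0.06 0; 0.066 0 0 -0.10 0; 0.066 0 0 -0.14 0; 0.066 0 0 -0.18 0; 0.066 0 0 -0.22 0; 0.066 0 0 -0.22 0'
python3 -m inch '0.066 0.04 0 -0.02 0; 0.066 0.08 0 -0.05 0; 0.066 0.12 0 -0.05 0; 0.066 0.16 0 -0.05 0; 0.066 0.2 0 -0.05 0; 0.066 0.2 0 -0.05 0; 0.066 0.2 0 -0.05 0'
python3 - <<'E'
from station import *
import cv2,numpy as np
for n in("scene","top","wrist"):
    c=capture(n);np.savez(f"pics/{n}15.npz",**c);cv2.imwrite(f"pics/{n}15.png",c["img"])
E
```

```text
time_s: 25.35
tool_pos: [415.3, -281.8, 230.8]
eef_rot: [[0.068, 0.998, 0.006], [0.998, -0.068, -0.005], [-0.005, 0.006, -1.0]]
contact_force: [0.2, 0.3, 0.3]
finger_gap: 66.1
time_s: 26.05
tool_pos: [427.8, -80.7, 275.8]
eef_rot: [[0.066, 0.998, -0.001], [0.998, -0.066, 0.0], [0.0, -0.001, -1.0]]
contact_force: [0.3, -0.7, 1.0]
finger_gap: 66.0
```

View pics/scene15.png

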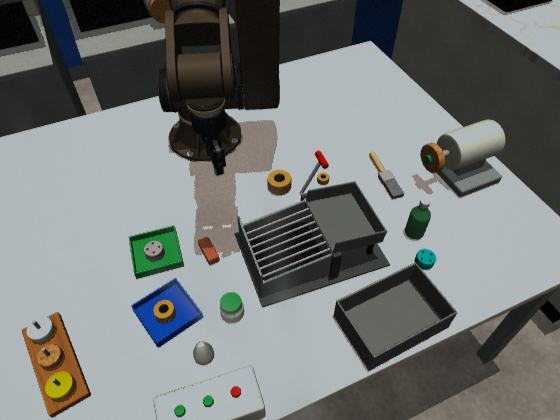

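View pics/top15.png

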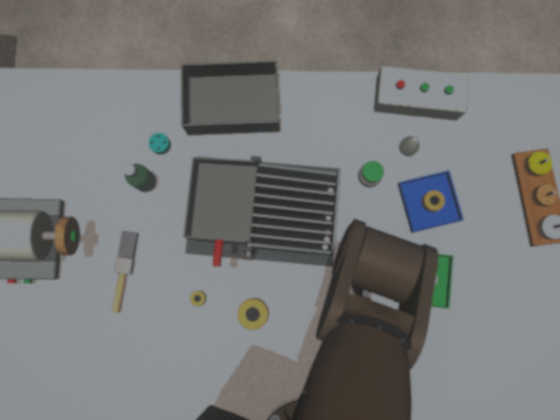

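View pics/wrist15.png

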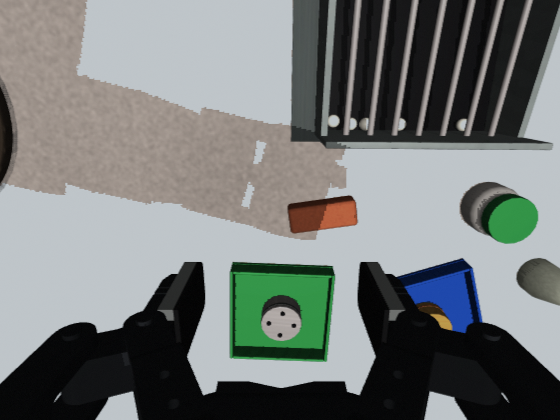

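All five balls show in the box (wrist image, row ≈124), and both parts lie flat in their trays. One last numeric check of the pan and the bystanders.

```bash
python3 - <<'E'
from h import *
for n in("scene","top"):
    a,b=load(n+"0"),load(n+"15")
    for c in(a,b):
        h=cv2.cvtColor(c["img"],cv2.COLOR_BGR2HSV);r=(slice(140,180),slice(300,340)) if n=="scene" else (slice(235,270),slice(205,230))
        k=h[r];m=((k[...,0]<8)|(k[...,0]>172))&(k[...,1]>120);v,u=np.nonzero(m);print(n,"lever px",u.mean().round(2),v.mean().round(2),m.sum())
    d=cv2.absdiff(a["img"],b["img"]).max(2);m=(cv2.GaussianBlur(d,(5,5),0)>40).astype(np.uint8)
    k,l,st,ce=cv2.connectedComponentsWithStats(m)
    print([(ce[i].round().tolist(),int(st[i,4])) for i in range(1,k) if st[i,4]>25])
b=load("scene15");
for u,v in((164,303),(153,245),(168,301),(158,252)): print(dep(b,u,v).round(1))
E
```

```text
scene lever px 21.18 18.91 117
scene lever px 21.28 19.21 113
[([191.0, 1.0], 74), ([268.0, 8.0], 345), ([417.0, 11.0], 308), ([180.0, 30.0], 805), ([223.0, 35.0], 694), ([400.0, 53.0], 945), ([195.0, 63.0], 410), ([263.0, 150.0], 11393), ([169.0, 107.0], 316), ([202.0, 112.0], 90), ([220.0, 150.0], 52), ([331.0, 204.0], 335), ([346.0, 229.0], 277), ([154.0, 250.0], 357), ([164.0, 311.0], 468)]
top lever px 12.46 16.44 173
top lever px 12.43 16.41 171
[([433.0, 200.0], 397), ([225.0, 224.0], 274), ([371.0, 326.0], 18261), ([142.0, 363.0], 8173), ([17.0, 378.0], 2473), ([298.0, 409.0], 63), ([220.0, 415.0], 407)]
[ 594.6 -302.2   36.4]
[ 407.9 -282.    35.3]
[ 591.1 -291.6   32.7]
[ 433.5 -275.6   31.5]
```

Lever is back where it started to within 0.3 px, bystanders have not moved, and part tops are at z≈32 (4 + 28, flat).

```bash
python3 -c "
from station import *
print(hand_in())"
```

```text
the job is handed in; nothing more can be done
None
```

The job is done and handed in, with the last motion ending at about 26 s of the 69 s allowed. I pushed the lever to its stop, which emptied the pan onto the grate, and pushed it back until the pan met its rest stop. Only then did I pick up the workpieces: the brass one is in the blue tray and the steel one in the green tray, each lowered until it sat flat before release.

**Last checks:**
- **Balls:** all five are visible in the catch box.
- **Pan:** the lever sits within 0.3 px of where it started.
- **Workpieces:** both look flat in the pictures. Single depth readings on or near their tops gave 31–36 mm against the expected 32 mm; I put the spread down to camera error.
- **Bench:** comparing pictures from before and after shows no bystander moved, except where the arm blocked the view.

**Corrected on the way:** the first grip on the brass part was too high, so I released it and regripped lower before lifting. No check failed.

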